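# Refit a pump's strainer cap

## Task

This used pump is being put back together for sale. First turn the red lever of the bleed cock beside the strainer pot to half open, 45 degrees, so that trapped air can get out. Then take the black knurled strainer cap from the bench, put it on the brass neck of the pot and turn it under light pressure until its hidden keyways drop over the neck's pins; finish while still gripping the cap and holding it pushed fully home on the pot's rim against its spring, lever left half open, the other things on the bench left where they are.

Things in the scene. Friction and masses are not known exactly. Their poses are not given: they have to be found in the camera images.
- cock (a joint): Angle of the bleed cock's red lever. 0 = shut (lever square to the brass nipple), pi/2 = open (lever in line with it, pointing away from the pot), pi/4 = half open, to be set (green mark on the dial plate under the lever). Grows as the lever turns anticlockwise seen from above. Stiff (0.15 N m), stays where it is left; starts nearly shut.
- cock_axis (a point): The point on the vertical turning axis of the cock's lever, at the lever's mid-height, 102 mm above the bench. It belongs to the fixed pump set and has its axes: z up, +y from the cock towards the pot and on to the motor. With the cock at angle q the lever points from here along (-cos q, -sin q) in these x, y axes.
- cock_grip (a point): The middle of the lever's red sleeve, 62 mm out from the turning axis, 102 mm above the bench. The sleeve is 62 mm long, 18 mm wide, 11 mm thick, level, with nothing close below its outer part. It turns with the lever: its +x axis points to the turning axis, so pinch it along its y axis.
- seat (a point): The centre of the strainer pot's flat rim (104 mm across, 100 mm above the bench), on the vertical axis of the neck; z up. The pot and its pump set are fixed: pump casing 115 mm and motor from 165 mm away along this point's +y, up to 0.22 m high.
- neck_top (a point): The centre of the top of the pot's brass neck, 22 mm above seat. The neck is 40 mm in outside diameter, its top edge coned. Three steel pins, 5 mm thick, stick out of it to 25 mm from the axis, 120 degrees apart, their tops 16.5 mm above the rim (5.5 mm below this point). How far round the pins stand differs from case to case; no pose tells it.
- follower (a joint): Sprung steel disc inside the neck, how far it is pushed down (m). At 0 its top is 9 mm above the rim; the cap's strainer pushes it down 8 mm on the way home, against about 3.5 N at first and 7.5 N at home.
- cap_mid (a point): The centre of the loose black strainer cap, half-way up its 44 mm height. It stands upright on the bench, weighs about 0.2 kg, has a blue disc on top. Its upper 20 mm is the knurled collar to grip, 60 mm in diameter. On the neck this point is 38.5 mm above seat while the cap rests on the pins, 22 mm when fully home. z up; its turn about z says nothing of use.
- cap_rim (a point): The centre of the cap's lower edge. The lower 24 mm of the cap is a skirt, 58 mm outside, 44.4 mm bore, with three keyways 9.5 mm wide in the bore, 120 degrees apart, open at this edge, hidden from outside: they pass the pins when lined up within about 4 degrees, so at most 120 degrees of turn finds them. A steel strainer, 24 mm across, stands inside. Let go when home, the cap rises about 8 mm.
- cap: The same strainer cap, origin at the centre of its lower edge. If it catches on a pin on the way down, a slight turn either way (up to 5 degrees) frees it.
- grease: White-capped jar of grease, 60 mm across, 55 mm tall, standing; a bystander. Origin under its centre.
- coupling: Brass hose tail, 46 mm across, 44 mm tall, standing; a bystander. Origin under its centre.
- wrench: Steel open-end wrench, 190 mm long, lying; a bystander. Origin under its middle.
- screwdriver: Screwdriver, 180 mm long, lying; a bystander. Origin under its middle.
- oring: Black rubber ring, 54 mm across, 6 mm thick, lying; a bystander. Origin under its centre.
- sieve: Old steel sieve insert, 38 mm across, 48 mm tall, standing; a bystander. Origin under its centre.
- tin: Small aluminium bowl, 84 mm across, 35 mm tall; a bystander. Origin under its centre.

How it is judged:
On the way, in this order (a step that is already met when the one before it is completed fails the run):
1. the bleed cock is set half open, 45 degrees within 5.7, before the cap goes on (value of joint cock between 0.685 and 0.885 rad), for 0.2 s.
2. the cap is on the neck, resting on the pins or lower (horizontal distance between cap_mid and seat below 0.004 m and z of cap_mid in the frame of seat below 0.0415 m), for 0.1 s.
At the end, for the whole second after the job is handed in: The cap is fully home on the pot's rim (within 2 mm of flush, 4 mm of the neck's axis and upright within 3.4 degrees), held still there by the robot's fingers with more than 3 N, and the lever is half open (45 degrees within 5.7) (all of step 1 and horizontal distance between cap_mid and seat below 0.004 m and z of cap_mid in the frame of seat below 0.024 m and angle between cap_mid's own z axis and vertical below 0.06 rad and contact force between the fingers and cap above 3 N and linear speed of cap below 0.02 m/s); the arm keeps its last pose, push and grip.
It fails at once if another thing on the bench is shifted by more than 30 mm (distance of any of grease, coupling, wrench, screwdriver, oring, sieve, tin from where it was at the start of the episode above 0.03 m).
It fails at once if the cap is tipped over (angle between cap_mid's own z axis and vertical above 0.8 rad).
It also fails if it takes over 72 s, if anything falls off the work surface, if the arm or the gripper's body presses on something with over 40 N, if the wrist force passes 120 N, or if a joint passes its speed limit or range.

## Robot

A 6-joint arm with a two-finger parallel gripper is mounted at the origin on the work surface. World frame = base frame: x ahead of the robot, y to its left, z up, the work surface at z = 0. Lengths are in m, angles in rad, forces in N, time in s.
With the tool pointing down it reaches from about 0.325 to 0.9 m from the base axis. Payload 6.1 kg.
Tool frame: the origin (TCP) lies midway between the tips of the shut fingers; the grasp point (between the pads) lies 19 mm behind it; x points along the fingers, y is the direction in which the jaws open and shut, and the axes are right-handed (so a half turn about x gives the same grasp; the last joint's range is limited). The gripper opens to 85 mm and grips with 20 to 120 N. Pads are 22 mm wide; open, the fingers measure 114 mm over their backs; the gripper's body (76 mm by 85 mm) begins 54 mm behind the grasp point. The pads swing forward as they close: fully open they stand 13 mm farther back than shut.
Start: joints at [-1.413, 0.22, 1.526, -0, 1.395, -0.126], TCP at [0.175, -0.6, 0.231] pointing down, gripper open.
Joint ranges: [-2.98, 2.98], [-0.91, 2.08], [0.09, 2.57], [-1.24, 4.39], [0.2, 2.65], [-2.68, 2.68]. Speed limits (rad/s): [2.57, 2.57, 3.01, 3.14, 3.14, 3.14].

## Interface

Orientations are given as [roll, pitch, yaw] about the fixed x, y, z axes, in that order (R = Rz(yaw) Ry(pitch) Rx(roll)).
In Python, from plant import movep, move_l, set_joints, gripper_to, hold, inverse_kinematics, observe, get_image, get_calibration, Unreachable, job_done gives the robot as it stands. Calls block until the motion is done:
- movep(position, orientation): joint-space move of the TCP to a pose.
- move_l(position, feed=0.15, rotation=None, max_force=None): straight line of the TCP; rotation=None keeps the orientation; feed is the mean speed in m/s. With max_force (N) it stops when the force on the tool has changed by that much, and returns True; else False.
- set_joints(angles): joint-space move.
- gripper_to(opening, f_grip=None): finger opening in m; f_grip is the grip in N (None keeps the last); returns when the fingers have stopped.
- hold(seconds).
- inverse_kinematics(position, orientation): joint angles nearest the present ones, or None.
- observe(): the state.
- get_image(name): name is "side" or "top"; returns (picture, depth): 384x512x3 uint8, red, green, blue; 384x512 float32, m along the optical axis (not along the pixel's ray), 0 where there is no reading.
- get_calibration(name): a dict with "intrinsics" (3x3 intrinsics, pixels), "world_from_camera" (4x4, takes a point from camera to world coordinates). Camera axes: x right, y down, z forward; pixel columns grow to the right and rows downward; lengths in m; the calibration is good to about 2 mm. A picture is of the moment at which its call begins. get_calibration takes no time and is no camera call.
A pose or a line that the arm cannot do raises Unreachable and nothing moves.
- job_done(): hands the job in, once; it reports no verdict.
The state is a dict: "time_s": time; "q": joint angles; "joint_velocities": joint speeds; "joint_torque": joint torques, N m; "eef_pos": TCP position; "tcp_rot": TCP orientation; "ft_force": force on the tool from outside, world axes, zero at the start; "torque": the same for the moment, N m; "opening": finger opening in m.
Only numpy, scipy, OpenCV 4.12 (cv2) and the standard library are available. Lean on these libraries where they do the work, as an engineer would, in place of code of your own. Each camera call takes 0.05 s, during which the arm holds its last target.

## Working session

There is one attempt and no reset: what is moved stays moved. The work goes in short steps, each a Python script; the robot and the scene stay as the last script left them, time stands still between calls to the robot, and variables do not carry over. Pictures are saved under pics/ and viewed, and the job is handed in when it is done.

```bash
ls; mkdir -p pics; python3 - <<'E'
from plant import *
import cv2,numpy as np
for n in("top","side"):
    im,d=get_image(n);cv2.imwrite(f"pics/{n}0.png",cv2.cvtColor(im,cv2.COLOR_RGB2BGR));np.save(f"pics/{n}0.npy",d)
    c=get_calibration(n);print(n,np.round(c["intrinsics"],1).tolist(),np.round(c["world_from_camera"],3).tolist())
s=observe();print(s)
E
```

```text
pics
top [[388.7, 0.0, 260.8], [0.0, 388.7, 191.5], [0.0, 0.0, 1.0]] [[0.001, -0.993, 0.119, 0.444], [-1.0, -0.003, -0.024, -0.139], [0.024, -0.119, -0.993, 0.999], [0.0, 0.0, 0.0, 1.0]]
side [[351.3, 0.0, 260.2], [0.0, 351.3, 186.1], [0.0, 0.0, 1.0]] [[0.999, -0.031, 0.043, 0.504], [-0.052, -0.76, 0.648, -0.605], [0.012, -0.65, -0.76, 0.64], [0.0, 0.0, 0.0, 1.0]]
{'time_s': 0.1, 'q': array([-1.41305516e+00,  2.21161294e-01,  1.52749203e+00,  6.77018843e-06,
        1.39471596e+00, -1.26112348e-01]), 'joint_velocities': array([ 0.00066349, -0.00189061, -0.00299534, -0.00084436,  0.0006562 ,
        0.00076076]), 'joint_torque': array([ 7.99447698e-04, -4.98246896e+01, -3.90547335e+01, -3.02296366e-04,
        5.70775650e-03, -2.93101756e-07]), 'eef_pos': array([ 0.17494004, -0.59944735,  0.23030243]), 'tcp_rot': array([-1.70065924,  1.56901969,  1.72478573]), 'ft_force': array([0.34641598, 0.39424529, 0.19657853]), 'torque': array([ 0.02697425, -0.02201253,  0.02529767]), 'opening': 0.08535150900214988}
```

View pics/top0.png

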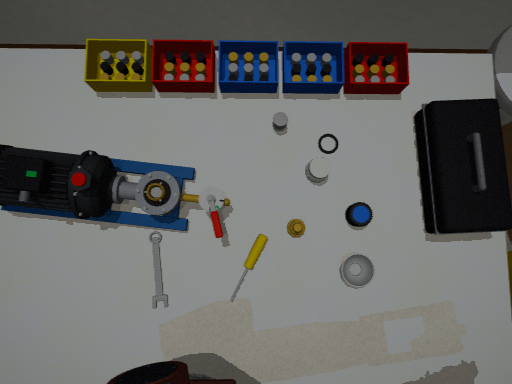

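View pics/side0.png

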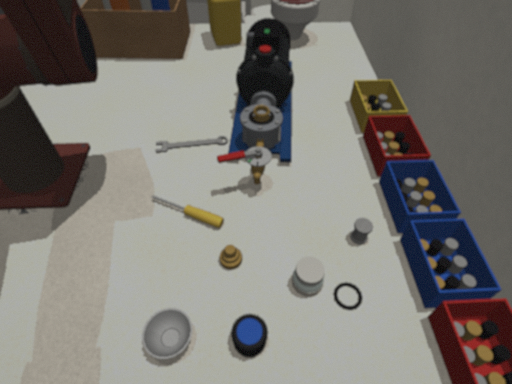

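Top view: pot neck at about (157,193), the lever's red sleeve at (216,222) and the blue cap disc at (361,214). The side view shows the same layout. Now to measure them.

```bash
cat > h.py <<'E'
import cv2,numpy as np
from plant import *
def ray(n,u,v):
    c=get_calibration(n);K=c["intrinsics"];T=c["world_from_camera"]
    d=T[:3,:3]@np.linalg.solve(K,[u,v,1]);return T[:3,3],d
def onz(n,u,v,z):
    o,d=ray(n,u,v);return o+d*(z-o[2])/d[2]
def cloud(n,d):
    c=get_calibration(n);K=c["intrinsics"];T=c["world_from_camera"]
    v,u=np.mgrid[:d.shape[0],:d.shape[1]]
    p=np.stack([(u-K[0,2])/K[0,0]*d,(v-K[1,2])/K[1,1]*d,d],-1)
    return p@T[:3,:3].T+T[:3,3]
def blob(m,near=None):
    n,l,s,c=cv2.connectedComponentsWithStats(m.astype(np.uint8))
    return [(c[i].round(1),s[i,4],l==i) for i in range(1,n) if s[i,4]>25]
E
python3 - <<'E'
from h import *
from scipy.spatial import ConvexHull
for n in("top","side"):
    im=cv2.imread(f"pics/{n}0.png");d=np.load(f"pics/{n}0.npy");P=cloud(n,d)
    hsv=cv2.cvtColor(im,cv2.COLOR_BGR2HSV);H,S,V=cv2.split(hsv)
    for nm,m,z in(("blue",(abs(H.astype(int)-110)<15)&(S>150)&(V>60),.044),("red",((H<6)|(H>174))&(S>150)&(V>80),.1075)):
        for c,a,mm in blob(m):
            p=onz(n,*c,z)
            q=P[mm&(d>0)]
            print(n,nm,c,a,p.round(4),"depthmed",np.median(q,0).round(4))
    # pot rim: points by depth at z~.1
    m=(abs(P[...,2]-.100)<.006)&(d>0)
    for c,a,mm in blob(m):
        q=P[mm]; 
        if a>100: print(n,"z.1",c,a,q.mean(0).round(4),q.min(0).round(4),q.max(0).round(4))
    m=(abs(P[...,2]-.122)<.005)&(d>0)
    for c,a,mm in blob(m): print(n,"z.122",c,a,P[mm].mean(0).round(4),P[mm].min(0).round(4),P[mm].max(0).round(4))
for n,(x,y,w,h) in(("top",(110,150,140,110)),("side",(200,90,100,110)),):
    im=cv2.imread(f"pics/{n}0.png")[y:y+h,x:x+w]
    cv2.imwrite(f"pics/{n}0c.png",cv2.resize(im,None,fx=5,fy=5,interpolation=cv2.INTER_CUBIC))
E
```

```text
top blue [248.3  66.1] 1123 [ 0.883  -0.1298  0.044 ] depthmed [ 0.893  -0.1341  0.0052]
top blue [312.1  65.7] 1007 [ 0.8859 -0.2945  0.044 ] depthmed [ 0.8968 -0.3017  0.0053]
top blue [154.2 168.7] 822 [0.6143 0.1018 0.044 ] depthmed [0.619  0.1097 0.0256]
top blue [360.6 213.8] 241 [ 0.5037 -0.409   0.044 ] depthmed [ 0.5033 -0.4089  0.0439]
top blue [173.2 214.1] 31 [0.502 0.052 0.044] depthmed [0.5011 0.0536 0.0239]
top blue [151.6 220.8] 769 [0.4856 0.1039 0.044 ] depthmed [0.4859 0.1101 0.0258]
top red [185.4  64.6] 843 [0.8558 0.0199 0.1075] depthmed [0.8921 0.0239 0.0057]
top red [376.5  65.8] 718 [ 0.8581 -0.4406  0.1075] depthmed [ 0.8936 -0.4664  0.0185]
top red [ 78.1 178.8] 154 [0.5787 0.2584 0.1075] depthmed [0.564  0.2159 0.2025]
top red [216.3 224. ] 192 [ 0.4758 -0.0592  0.1075] depthmed [ 0.4757 -0.0586  0.1065]
top z.1 [442.1 177.8] 672 [ 0.5867 -0.589   0.1013] [ 0.4582 -0.7215  0.0941] [ 0.7728 -0.5659  0.106 ]
top z.1 [109.3 187.4] 269 [0.5602 0.1897 0.0991] [0.4936 0.172  0.0941] [0.6344 0.2168 0.1057]
top z.1 [157.2 192.8] 1280 [0.548  0.0788 0.0998] [0.4986
[... 2420 characters left out ...]
.7166 0.127 ]
side z.122 [487.5  24.9] 230 [1.3065 0.5004 0.1219] [1.3021 0.3403 0.1171] [1.3106 0.6985 0.1268]
side z.122 [294.  11.] 145 [0.6878 0.6126 0.122 ] [0.614  0.591  0.1171] [0.7755 0.6746 0.1268]
side z.122 [146.4   6.2] 31 [0.1859 0.6615 0.1222] [0.1665 0.655  0.1171] [0.2028 0.6732 0.1267]
side z.122 [286.2  47.6] 49 [0.6361 0.3629 0.1253] [0.6258 0.2869 0.118 ] [0.6514 0.4301 0.127 ]
side z.122 [266.6  80.8] 196 [0.5686 0.1983 0.1218] [0.4965 0.1855 0.1171] [0.6414 0.2297 0.1269]
side z.122 [261.3 110.7] 78 [0.548  0.0765 0.1193] [0.5281 0.0583 0.117 ] [0.5672 0.0979 0.123 ]
side z.122 [ 24.6 149. ] 221 [ 0.0423 -0.0386  0.1219] [ 0.0002 -0.0675  0.1171] [0.0654 0.0331 0.127 ]
```

View pics/top0c.png

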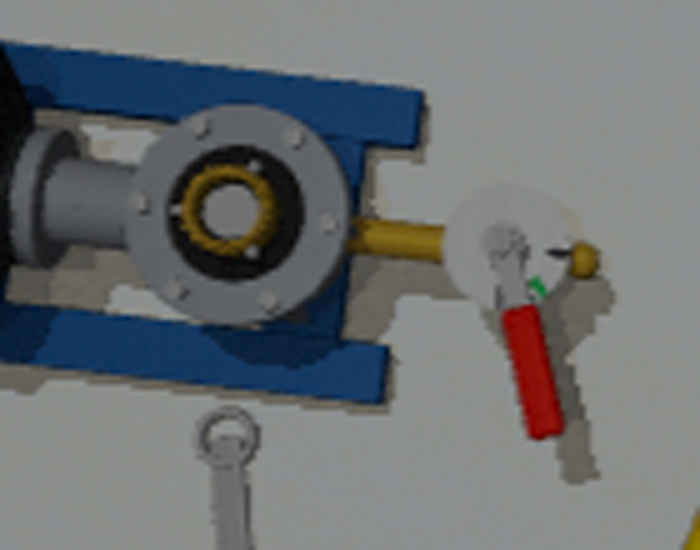

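View pics/side0c.png

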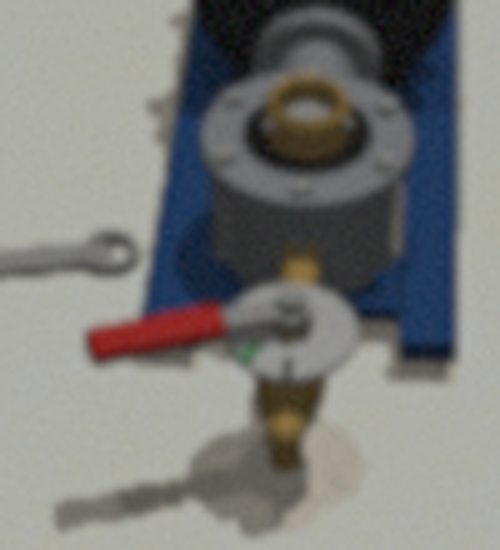

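```bash
python3 - <<'E'
from h import *
from scipy.optimize import least_squares
for n in("top","side"):
    im=cv2.imread(f"pics/{n}0.png");d=np.load(f"pics/{n}0.npy");P=cloud(n,d)
    near=lambda c,r:(np.hypot(P[...,0]-c[0],P[...,1]-c[1])<r)&(d>0)
    for nm,c,r,z,tol,R,rmin in(("rim",(.549,.079),.07,.1,.003,.052,.045),("neck",(.549,.079),.027,.12,.004,.02,.0)):
        m=near(c,r)&(abs(P[...,2]-z)<tol)
        q=P[m][:,:2]; h=cv2.convexHull(q.astype(np.float32))[:,0]
        f=least_squares(lambda a:np.hypot(h[:,0]-a[0],h[:,1]-a[1])-a[2],[*c,R],loss="soft_l1",f_scale=.001)
        print(n,nm,f.x.round(4),len(h),P[m][:,2].mean())
    # cock region
    m=near((.533,-.057),.045)&(P[...,2]>.06)&(P[...,2]<.13)
    zz=P[m][:,2];print(np.histogram(zz,np.arange(.06,.125,.004)))
# colour mask yaw of blue plate in top
im=cv2.imread("pics/top0.png");H,S,V=cv2.split(cv2.cvtColor(im,cv2.COLOR_BGR2HSV))
P=cloud("top",np.load("pics/top0.npy"))
m=(abs(H.astype(int)-110)<15)&(S>150)&(V>40)&(abs(P[...,2]-.025)<.005)&(P[...,1]>-.02)&(P[...,1]<.4)
q=P[m][:,:2]; r=cv2.minAreaRect((q*1000).astype(np.float32));print("plate",r)
# outer edges
for s in(1,-1):
    b=[]
    for y in np.arange(0.035,.28,.01):
        k=q[abs(q[:,1]-y)<.005]
        if len(k):b.append((y,k[:,0].max() if s>0 else k[:,0].min()))
    b=np.array(b);l=cv2.fitLine(b.astype(np.float32),cv2.DIST_HUBER,0,.01,.01).ravel();print("edge dx/dy",l[1]/l[0],len(b))
# lever direction
for n in("top","side"):
    im=cv2.imread(f"pics/{n}0.png");H,S,V=cv2.split(cv2.cvtColor(im,cv2.COLOR_BGR2HSV))
    m=((H<6)|(H>174))&(S>130)&(V>70)
    for c,a,mm in blob(m):
        p=onz(n,*c,.1075)
        if np.hypot(p[0]-.476,p[1]+.06)<.02:
            vs,us=np.nonzero(mm);q=np.array([onz(n,u,v,.1075)[:2] for u,v in zip(us,vs)])
            r=cv2.minAreaRect((q*1000).astype(np.float32));
            w,v=np.linalg.eigh(np.cov(q.T));v=v[:,1]*np.sign(v[1,1]*1) ;print(n,"sleeve",q.mean(0),r,v)
print("pivot top px",[onz("top",211.4,198.6,z).round(4) for z in(.1,.107,.112)])
print("pivot side px",[onz("side",200+291/5,90+318/5,z).round(4) for z in(.1,.107,.112)])
E
```

```text
top rim [0.5491 0.0802 0.0511] 37 0.09980768693253889
top neck [0.5493 0.0805 0.0201] 15 0.11958742656562073
(array([ 12,  20,   0,   0,   0,   0, 146, 246,  10,   2,  62,  75,  29,
         1,   0,   0]), array([0.06 , 0.064, 0.068, 0.072, 0.076, 0.08 , 0.084, 0.088, 0.092,
       0.096, 0.1  , 0.104, 0.108, 0.112, 0.116, 0.12 , 0.124]))
side rim [0.548  0.0779 0.0514] 32 0.0994322958494383
side neck [0.549  0.0765 0.0202] 11 0.11913070833412671
(array([ 41,  47,  19,   2,   0,   0, 126, 182,   7,  17,  77,  73,   7,
         0,   0,   0]), array([0.06 , 0.064, 0.068, 0.072, 0.076, 0.08 , 0.084, 0.088, 0.092,
       0.096, 0.1  , 0.104, 0.108, 0.112, 0.116, 0.12 , 0.124]))
plate ((563.0575561523438, 203.6774444580078), (378.2789306640625, 158.59779357910156), 83.5324935913086)
edge dx/dy -0.83429533 24
edge dx/dy 0.11346835 24
top sleeve [ 0.4758771  -0.05909987] ((476.01580810546875, -59.072113037109375), (59.771732330322266, 17.25407600402832), 14.225637435913086) [0.9695158 0.2450288]
side sleeve [ 0.47661139 -0.06282366] ((475.8341064453125, -63.31217575073242), (57.76248550415039, 19.34577751159668), 15.629229545593262) [0.96537868 0.26085246]
pivot top px [array([ 0.5347, -0.0463,  0.1   ]), array([ 0.534 , -0.0471,  0.107 ]), array([ 0.5335, -0.0476,  0.112 ])]
pivot side px [array([ 0.5347, -0.0498,  0.1   ]), array([ 0.5343, -0.057 ,  0.107 ]), array([ 0.534 , -0.0621,  0.112 ])]
```

Estimates, all consistent with the given sizes:
- Pump yaw is about −6.5° from the plate edges.
- Seat is about (0.549, 0.079) and the pivot about (0.535, −0.046), 126 mm from the seat along −y.
- The lever is at about 21° now. The cap is at (0.503, −0.409).

Next I'll turn the lever.

```bash
cat >> h.py <<'E'
def ori(a): return [np.pi/2-a,np.pi/2,0.]
YAW=np.radians(-6.47)
PIV=np.array([.5355,-.0460])
def leverdir(q):
    t=np.pi+q+YAW; return np.array([np.cos(t),np.sin(t)])
def sleeve(n,im):
    H,S,V=cv2.split(cv2.cvtColor(im,cv2.COLOR_RGB2HSV))
    m=((H<6)|(H>174))&(S>130)&(V>70)
    for c,a,mm in blob(m):
        p=onz(n,*c,.1075)
        if np.hypot(p[0]-PIV[0],p[1]-PIV[1])<.09 and a>60:
            vs,us=np.nonzero(mm);q=np.array([onz(n,u,v,.1075)[:2] for u,v in zip(us,vs)])
            w,v=np.linalg.eigh(np.cov(q.T));v=v[:,1]; c=q.mean(0)
            if v@(c-PIV)<0:v=-v
            t=np.arctan2(v[1],v[0])-np.pi-YAW; t2=np.arctan2(*(c-PIV)[::-1])-np.pi-YAW
            w=lambda t:np.degrees((t+np.pi)%(2*np.pi)-np.pi)
            return c.round(4),len(us),"axis deg",w(t).round(1),"pos deg",w(t2).round(1),"r",np.hypot(*(c-PIV)).round(4)
E
python3 - <<'E'
from h import *
q0=np.radians(21.2);r=.068
g=PIV+r*leverdir(q0); a=np.pi+q0+YAW+np.pi/2-2*np.pi  # -75deg
print(np.degrees(a),g,inverse_kinematics([*g,.2],ori(a)),inverse_kinematics([*g,.084],ori(a)))
gripper_to(.05,f_grip=40)
movep([*g,.16],ori(a));
print(move_l([*g,.084],feed=.1,max_force=15),observe()["time_s"])
im,_=get_image("side");cv2.imwrite("pics/side1.png",im[...,::-1])
im,_=get_image("top");cv2.imwrite("pics/top1.png",im[...,::-1])
s=observe();print(s["eef_pos"],s["ft_force"],s["time_s"],s["opening"])
E
```

```text
-75.27 [ 0.46973484 -0.06328998] [-0.3005286  -0.12300765  1.94267583  0.          1.32192447  1.01318073] [-0.3005286   0.02256783  2.03975382  0.          1.079271    1.01318073]
False 3.6583
[ 0.47049346 -0.06353589  0.08490166] [ 0.5213848   0.93289513 -0.44735954] 3.7583 0.050018307339324226
```

View pics/side1.png

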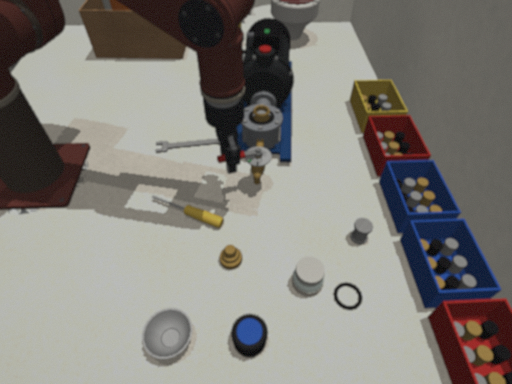

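View pics/top1.png

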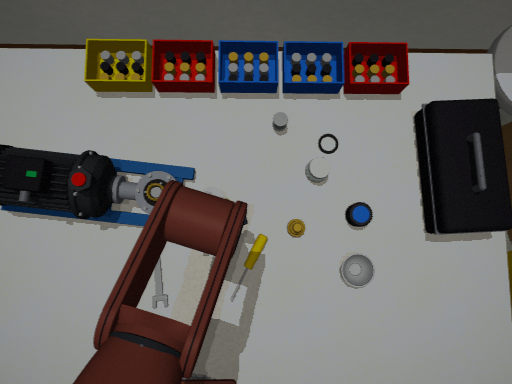

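The side view shows the fingers astride the red sleeve at about (233,157). The arm hides the lever in the top view. Closing the fingers, then turning.

```bash
python3 - <<'E'
from h import *
q0=np.radians(21.2);r=.068
gripper_to(.0,f_grip=40);s=observe();print("open",s["opening"],s["ft_force"])
for qd in np.linspace(21.2,45,6)[1:]:
    q=np.radians(qd);g=PIV+r*leverdir(q);a=np.pi+q+YAW+np.pi/2-2*np.pi
    move_l([*g,.084],feed=.04,rotation=ori(a))
s=observe();print(s["time_s"],s["ft_force"],s["eef_pos"],s["torque"])
for n in("side",):
    im,_=get_image(n);print(n,sleeve(n,im));cv2.imwrite(f"pics/{n}2.png",im[...,::-1])
gripper_to(.05)
p=observe()["eef_pos"];move_l([p[0],p[1],.16],feed=.15)
# clear camera view on the way to cap
im,_=get_image("side");print(sleeve("side",im));cv2.imwrite("pics/side3.png",im[...,::-1])
print(observe()["time_s"])
E
```

```text
open 0.01757739391059117 [-2.22289861  2.21090463  5.60072419]
5.6 [-0.08642506  3.94570237  6.80729109] [ 0.48281621 -0.08794989  0.08446388] [0.66664142 0.10893292 0.40143445]
side None
(array([ 0.4881, -0.0856]), 152, 'axis deg', np.float64(48.1), 'pos deg', np.float64(46.4), 'r', np.float64(0.0618))
6.775
```

View pics/side3.png

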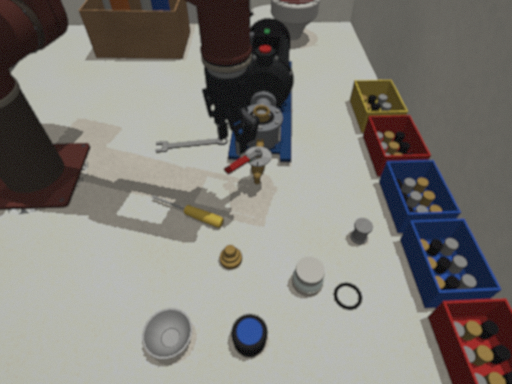

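The lever reads about 46–48° from the side view. Moving to the cap clears the top view, so I'll check it there.

```bash
python3 - <<'E'
from h import *
c=np.array([.5032,-.4092]); a=-.85
p=observe()["eef_pos"];move_l([p[0],p[1],.2],feed=.2)
gripper_to(.085)
print(inverse_kinematics([*c,.02],ori(a)))
movep([*c,.13],ori(a))
for n in("top","side"):
    im,d=get_image(n);print(n,sleeve(n,im));cv2.imwrite(f"pics/{n}4.png",im[...,::-1])
    np.save(f"pics/{n}4.npy",d)
print(observe()["time_s"])
im=cv2.imread("pics/top4.png")[150:260,110:250];cv2.imwrite("pics/top4c.png",cv2.resize(im,None,fx=5,fy=5,interpolation=cv2.INTER_CUBIC))
E
```

```text
[-0.80422198  0.49554139  1.59898646  0.          1.04706481  0.04577802]
top (array([ 0.4881, -0.0828]), 195, 'axis deg', np.float64(44.9), 'pos deg', np.float64(44.3), 'r', np.float64(0.06))
side None
8.9167
```

View pics/top4c.png

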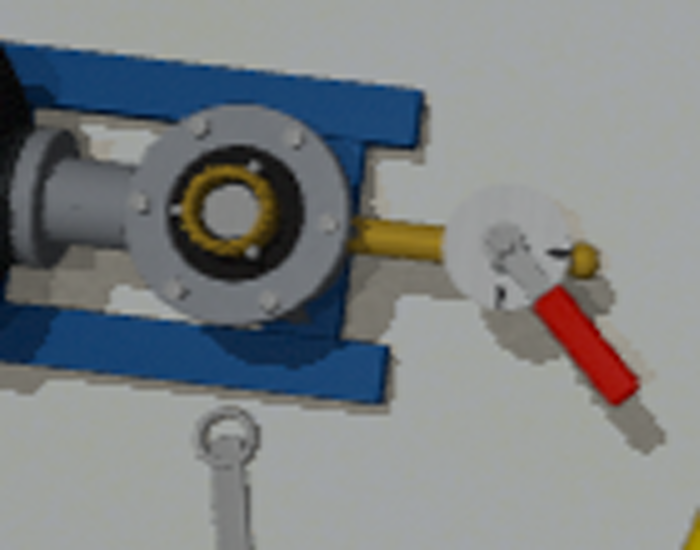

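View pics/side4.png

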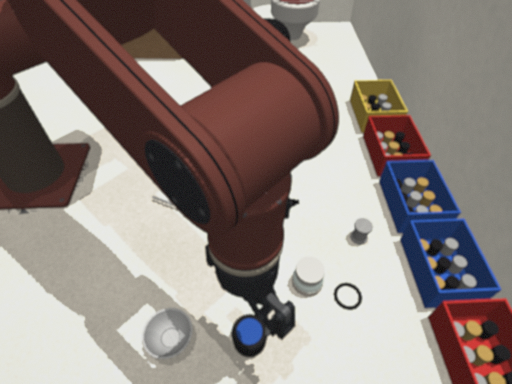

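The top crop shows the red lever covering the green mark, and both readings (44–45°) agree, so the lever is set. The side view shows the open gripper standing over the cap. Next I'll pinch the cap twice, a quarter turn apart, to centre it, and refine the seat from the top view.

```bash
python3 - <<'E'
from h import *
print("rim",onz("top",157.4,192.9,.1).round(4),"neck",onz("top",155.8,192,.122).round(4))
im=cv2.imread("pics/side0.png") # side: rim crop extents 201..415 , neck 268..350
print("rim side",onz("side",200+308/5,90+136/5,.1).round(4),"neck side",onz("side",200+309/5,90+98/5,.122).round(4))
c=np.array([.5032,-.4092]); a=-.85
movep([*c,.05],ori(a+np.pi/2))
print(move_l([*c,.012],feed=.1,max_force=15))
gripper_to(0,f_grip=20);s=observe();print("open",s["opening"],s["eef_pos"],s["ft_force"],s["time_s"])
gripper_to(.085)
move_l([*c,.06],feed=.15);movep([*c,.055],ori(a));print(move_l([*c,.012],feed=.1,max_force=15))
gripper_to(0,f_grip=60);s=observe();print("open",s["opening"],s["eef_pos"],s["ft_force"],s["time_s"])
move_l([*c,.12],feed=.15);s=observe();print("open",s["opening"],s["eef_pos"],s["ft_force"],s["time_s"])
im,_=get_image("side");cv2.imwrite("pics/side5.png",im[...,::-1])
E
```

```text
rim [0.5476 0.0785 0.1   ] neck [0.5471 0.0768 0.122 ]
rim side [0.5491 0.0761 0.1   ] neck side [0.5492 0.0769 0.122 ]
False
open 0.05922984240770036 [ 0.50376898 -0.40977415  0.01292882] [0.81738544 0.05267459 1.89103266] 11.2083
False
open 0.05855444028451223 [ 0.5040438  -0.41002417  0.01342193] [ 1.26425115 -0.90133732  5.14429498] 14.4
open 0.05823432212422517 [ 0.5024697  -0.40846553  0.11857541] [ 0.66750165  0.25672978 -2.83644237] 15.2667
```

View pics/side5.png

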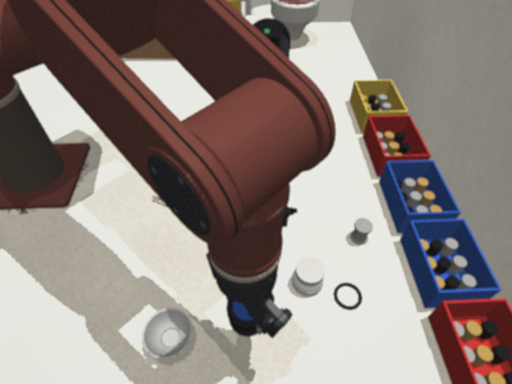

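The cap is held, blue disc up between the fingers at about (240,312); the opening of 58 mm fits the collar. Its lower edge is about 13.4 mm below the TCP. Carrying it over the neck now.

```bash
python3 - <<'E'
from h import *
p=observe()["eef_pos"];move_l([p[0],p[1],.2],feed=.25)
S=[.5485,.0783];a=-1.15
for aa in(-1.15,1.15):
  print(inverse_kinematics([*S,.11],ori(aa)))
movep([*S,.2],ori(a));move_l([*S,.155],feed=.1)
s=observe();print("open",s["opening"],s["eef_pos"],s["ft_force"],s["time_s"])
for n in("top","side"):
    im,d=get_image(n);cv2.imwrite(f"pics/{n}6.png",im[...,::-1]);print(n,sleeve(n,im));np.save(f"pics/{n}6.npy",d)
im=cv2.imread("pics/side6.png")[70:190,190:330];cv2.imwrite("pics/side6c.png",cv2.resize(im,None,fx=5,fy=5,interpolation=cv2.INTER_CUBIC))
E
```

```text
[-5.46967598e-04  1.72358463e-01  1.82162639e+00  0.00000000e+00
  1.14760780e+00  1.14945303e+00]
[-5.46967598e-04  1.72358463e-01  1.82162639e+00  0.00000000e+00
  1.14760780e+00 -1.15054697e+00]
open 0.05855241882385363 [0.54865898 0.07807112 0.15506091] [ 0.06938125  0.31252287 -1.03902913] 18.1583
top (array([ 0.4881, -0.0828]), 195, 'axis deg', np.float64(44.9), 'pos deg', np.float64(44.3), 'r', np.float64(0.06))
side (array([ 0.4866, -0.0867]), 178, 'axis deg', np.float64(47.2), 'pos deg', np.float64(46.2), 'r', np.float64(0.0636))
```

View pics/side6c.png

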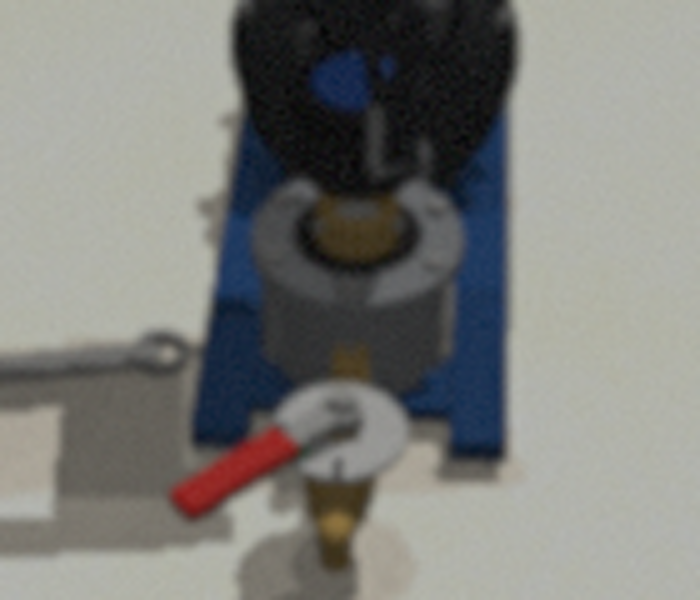

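View pics/top6.png

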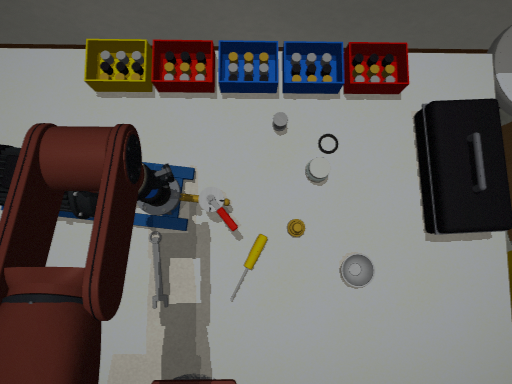

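The crops don't show the cap's lower edge clearly against the neck, so I'll rely on contact height instead. A stop at TCP z≈0.135 means it is on the cone edge, and ≈0.130 means it is on the pins.

```bash
python3 - <<'E'
from h import *
S=[.5485,.0783]
print(move_l([*S,.142],feed=.06,max_force=8))
r=move_l([*S,.122],feed=.02,max_force=8)
s=observe();print(r,"open",s["opening"],s["eef_pos"],s["ft_force"],s["torque"],s["time_s"])
E
```

```text
False
False open 0.058190379778303464 [0.54860811 0.07828286 0.12216131] [-0.57228974 -0.5786918  -1.5313967 ] [-0.00664988 -0.03124616  0.00422347] 19.775
```

No contact at 0.122, which is lower than the pins should allow. I'll look before going on.

```bash
python3 - <<'E'
from h import *
for n in("top","side"):
    im,d=get_image(n);cv2.imwrite(f"pics/{n}7.png",im[...,::-1]);np.save(f"pics/{n}7.npy",d)
    P=cloud(n,d);H,S,V=cv2.split(cv2.cvtColor(im,cv2.COLOR_RGB2HSV))
    m=(abs(H.astype(int)-110)<20)&(S>120)&(V>30)&(np.hypot(P[...,0]-.5485,P[...,1]-.078)<.05)&(P[...,2]>.1)
    for c,a,mm in [(None,m.sum(),m)]: print(n,a,P[mm].mean(0) if a else 0)
im=cv2.imread("pics/side7.png")[70:190,190:330];cv2.imwrite("pics/side7c.png",cv2.resize(im,None,fx=5,fy=5,interpolation=cv2.INTER_CUBIC))
d=np.load("pics/side6.npy");P=cloud("side",d)
im=cv2.imread("pics/side6.png");H,S,V=cv2.split(cv2.cvtColor(im,cv2.COLOR_BGR2HSV))
m=(abs(H.astype(int)-110)<20)&(S>120)&(V>30)&(np.hypot(P[...,0]-.5485,P[...,1]-.078)<.05)&(P[...,2]>.1)
print(m.sum(),P[m].mean(0))
E
```

```text
top 63 [0.53816635 0.06604394 0.16403297]
side 131 [0.54079758 0.07539049 0.15604681]
131 [0.54078986 0.07707659 0.18798097]
```

View pics/side7c.png

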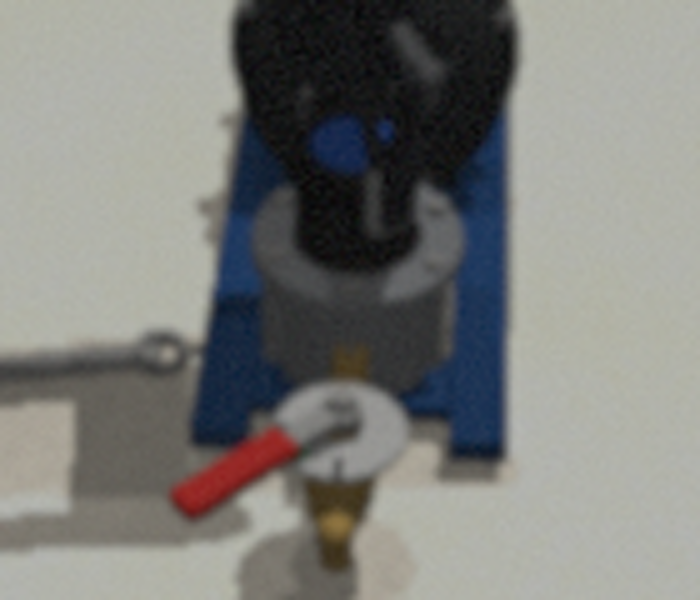

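The side view shows the cap down over the neck with its lower edge close to the rim. The depth of the blue disc gives the cap top at ≈0.156, so the mid is ≈34 mm above the seat. That is already below the 38.5 mm pin level, so the keyways seem to have met the pins by chance. I'll go on down under a force limit.

```bash
python3 - <<'E'
from h import *
S=[.5485,.0783]
for z in (.119,.116,.113,.111,.109):
    r=move_l([*S,z],feed=.015,max_force=12)
    s=observe();print(z,r,"open",s["opening"].__round__(4),s["eef_pos"].round(4),s["ft_force"].round(1),s["torque"].round(2),s["time_s"])
    if r: break
im,d=get_image("side");P=cloud("side",d);H,S_,V=cv2.split(cv2.cvtColor(im,cv2.COLOR_RGB2HSV))
m=(abs(H.astype(int)-110)<20)&(S_>120)&(V>30)&(np.hypot(P[...,0]-.5485,P[...,1]-.078)<.05)&(P[...,2]>.1)
print(m.sum(),P[m].mean(0),P[m][:,2].std());cv2.imwrite("pics/side8.png",im[...,::-1])
cv2.imwrite("pics/side8c.png",cv2.resize(im[70:190,190:330,::-1],None,fx=5,fy=5,interpolation=cv2.INTER_CUBIC))
E
```

```text
0.119 False open 0.0587 [0.5489 0.0783 0.1195] [-0.8 -1.1  1.7] [-0.01  0.07  0.02] 20.225
0.116 False open 0.0586 [0.5489 0.0783 0.1163] [0.3 0.2 3.8] [ 0.05 -0.   -0.05] 20.575
0.113 False open 0.0584 [0.5489 0.0783 0.1134] [-0.  -0.8  5.3] [ 0.05  0.03 -0.03] 20.925
0.111 True open 0.0587 [0.5489 0.0783 0.1135] [-2.1 -0.1  5.4] [ 0.02  0.24 -0.01] 21.1333
129 [0.54104813 0.07511792 0.14720438] 0.010013587005266071
```

View pics/side8c.png

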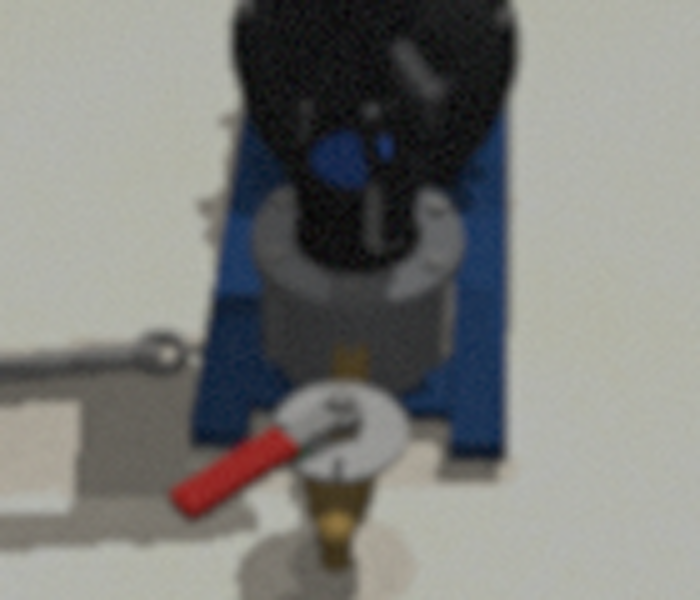

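The contact profile fits the cap being home. The spring picked up at z≈0.120, the force rose about 4 N, and there was a hard stop at 0.1135 against a predicted 0.1134. The side picture shows the skirt on the rim at crop (355,260). I'll add a slight push and recheck the disc height and the lever.

```bash
python3 - <<'E'
from h import *
p=observe()["eef_pos"]
for z in(.1125,.1118):
    r=move_l([p[0],p[1],z],feed=.01,max_force=25);hold(.3)
    s=observe();print(z,r,s["opening"].__round__(4),s["eef_pos"].round(4),s["ft_force"].round(1),s["torque"].round(2),s["time_s"])
    if r or s["ft_force"][2]>14: break
for n in("side","top"):
    im,d=get_image(n);P=cloud(n,d);H,S_,V=cv2.split(cv2.cvtColor(im,cv2.COLOR_RGB2HSV))
    m=(abs(H.astype(int)-110)<20)&(S_>120)&(V>30)&(np.hypot(P[...,0]-.5485,P[...,1]-.078)<.05)&(P[...,2]>.1)&(P[...,2]<.2)
    print(n,m.sum(),np.percentile(P[m][:,2],[20,50,80]) if m.sum() else 0,sleeve(n,im))
    cv2.imwrite(f"pics/{n}9.png",im[...,::-1])
E
```

```text
0.1125 False 0.0583 [0.5489 0.0783 0.1133] [-4.3  0.7  9.6] [-0.03  0.66 -0.02] 21.7333
0.1118 False 0.0587 [0.5489 0.0783 0.1133] [-6.1 -0.2 15.2] [-0.05  1.05  0.05] 22.2833
side 131 [0.14288863 0.14374429 0.14500194] (array([ 0.4865, -0.0867]), 179, 'axis deg', np.float64(46.8), 'pos deg', np.float64(46.2), 'r', np.float64(0.0637))
top 54 [0.14291442 0.14416883 0.14510778] (array([ 0.4881, -0.0828]), 195, 'axis deg', np.float64(44.9), 'pos deg', np.float64(44.3), 'r', np.float64(0.06))
```

View pics/top9.png

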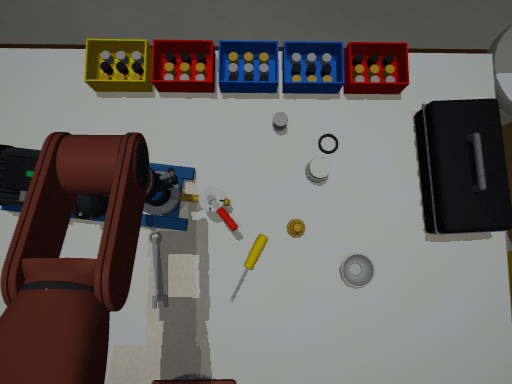

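The top view shows the gripper on the pot at (160,190), the lever half open at (227,219), and the jar, hose tail, ring, sieve, bowl, wrench and screwdriver where they were. Handing in.

```bash
python3 -c "
from plant import *
job_done();s=observe();print(s['eef_pos'],s['ft_force'],s['opening'],s['time_s'])"
```

```text
the job is handed in; nothing more can be done
the job is handed in; nothing more can be done
```

I set the bleed cock lever half open and put the strainer cap on the pot. I handed the job in at about 22 s, still gripping the cap and holding it down on the rim.

- **Lever:** the top view reads about 44–45°, and the lever covers the green mark. The side view reads 46–47°. Both are within the 5.7° allowed.
- **Cap:** I pinched it twice, a quarter turn apart, to centre it. No turning was needed on the neck, because the keyways happened to meet the pins on the first descent.
- **Fully home:**
  - The cap's top measures 0.144 m in both cameras, which is exactly the home height.
  - The spring came in about where expected. The cap then stopped hard at TCP z 0.1133, and pushing harder did not move it.
  - At hand-in the arm was pressing with about 15 N.
- **Other things on the bench:** the last top picture shows all of them where they started.

**Disagreements:**
- The two cameras disagreed by 2–4 mm on where the pot's axis is, so I aimed between them. The cap went over the neck without binding.
- A depth reading before the final descent suggested the cap had slipped about 3 mm up in the fingers. The stop height and the final cap-top readings did not bear that out.
- At the final push there was a sideways force of about 6 N and a moment of about 1 N m. I had no separate check of the cap's tilt.

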